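# Set the soap slicer's length stop and bring the block up to it

### The job

Set the soap slicer up for its longest bars: with a fingertip press the red release button on the blue length stop and keep it down while you slide the stop along its rail until it is hard against the dark end stop, then let the button come up so that the stop locks there. Then push the block of soap along the bed from behind until its front rests against the stop plate. Do not pick up or lift the soap, and leave the other things where they are; finish with the hand clear.

Things in the scene. Friction and masses are not known exactly. Their poses are not given: they have to be found in the camera images.
- slicer: soap slicer, fixed to the table. Origin on the table under the crossing of wire slot and soap channel's middle line; +y along the channel from the infeed to the length stop and its end stop, +x across it away from the robot, z up. White base: y -285..225, x -90..115 mm, top z 28. Bed z 32; channel 86 mm wide, fence behind to z 75, guide in front of the infeed to z 48. Table is z 0.
- length_stop (a joint): travel of the length stop along its rail (m), growing along slicer +y: 0 at the wire end, 0.110 hard against the end stop; starts between 0 and 0.055. A sprung pawl locks it in a notched rack (a notch every 8 mm, the last one at 0.110, play under 1 mm) unless the release button is held down; then it slides with about 1 N.
- release_button (a joint): how far the release button is down (m): 0 up (pawl in its notch, stop locked), 0.007 fully down. Spring: about 3 N to begin to move, about 4 N fully down. The pawl is clear of the rack from 5 mm down; let up between two notches it snaps into the nearer one.
- button_top (a point): middle of the top of the red release button, a ribbed pad 30 mm wide (slicer x), 44 mm long (slicer y), on the blue length stop; 88 mm above the table when up. Pressed straight down. Saddle top round it: z 78 mm. On the -y side of the button nothing stands higher than the saddle. It moves with the length stop.
- finger_ledge (a point): top middle of the button-side face of the blue finger ledge (44 mm wide along slicer x, 14 mm thick along y) that stands on the length stop 26 mm from the button's middle on the +y side; 102 mm above the table, 14 mm above the unpressed button. A fingertip that holds the button down can push on this face.
- stop_face (a point): point on the face of the steel stop plate (8 mm thick, z 34 to 78 mm, spanning the channel) where the soap comes to rest; the face looks to slicer -y; mid-channel, 56 mm above the table. The plate is part of the length stop, a blue saddle 44 mm wide, 84 mm long along the rail; the plate is at its -y end.
- end_block (a point): top middle of the face of the dark steel end stop (fixed, on the rail's +y end) that the blue saddle's +y end meets; 78 mm above the table.
- bow_pivot (a point): pivot of the wire bow, 60 mm above the table, 98 mm behind the channel's middle line. The red bow is parked, fixed, leaning back by 20 degrees away from the robot up to about 0.29 m above the table; no part of it stands over the channel.
- block_middle (a point): centre of the loose cream block of soap with a darker band: 180 mm long, 70 wide, 60 high, 0.6 to 0.9 kg, on the bed on the infeed side, its top 92 mm above the table. Axes: y along its length towards the length stop, z up.
- block_front (a point): centre of the soap block's leading end face, the one towards the length stop.
- block_tail (a point): centre of the soap block's rear end face, 62 mm above the table, the face to push on. Nothing stands behind it in the channel.
- cut_bar: loose bar of cream soap, 56 x 36 x 26 mm, lying on the slicer's bed beyond the length stop; origin: centre of its underside. Not to be disturbed
- duck_soap: loose yellow duck-shaped soap, 54 mm across, 59 mm high, in front of the slicer; origin: centre of its underside. Not to be disturbed
- lilac_bar: loose lilac soap bar, 52 x 76 x 26 mm, in front of the slicer; origin: centre of its underside. Not to be disturbed
- tape_roll: loose roll of packing tape standing on its flat side, 96 mm across, 48 mm high, in front of the slicer; origin: centre of its underside. Not to be disturbed
- lemon_soap: loose lemon-shaped soap, 62 mm across, 57 mm high, left of the slicer; origin: centre of its underside. Not to be disturbed
- mint_bar: loose green soap bar, 52 x 76 x 26 mm, left of and behind the slicer; origin: centre of its underside. Not to be disturbed
- scraper: loose spatula-shaped scraper, 250 mm long, lying behind the slicer; origin: under its middle. Not to be disturbed
- soap_block: the same block of soap; origin at the centre of its underside, axes as block_middle
Things that resemble listed ones, but are neither listed nor needed, are in the scene too. What is shaped like the soap_block but pink is not meant.

How it is judged (in metres and radians):
On the way, in this order (a step that is already met when the one before it is completed fails the run):
1. the length stop is slid along to near its end stop with its button held down (value of joint length_stop above 0.085 m and value of joint release_button above 0.004 m), for 0.05 s.
2. the button is let up and the stop is locked at its end (value of joint length_stop above 0.107 m and value of joint release_button below 0.0012 m), for 0.2 s.
3. the block of soap rests against the stop plate (y of block_front in the frame of stop_face between -0.004 and 0.004 m), for 0.2 s.
At the end, for the whole second after the job is handed in: length stop within 3 mm of its end stop, its button up (less than 1.2 mm down, so locked), the soap block flat on the bed, still, its front face within 4 mm of the stop plate (all of step 2 and all of step 3 and linear speed of soap_block below 0.01 m/s and angle between block_middle's own z axis and vertical below 0.05 rad); the robot touches nothing.
It fails at once if the soap block is lifted or tipped (height (world z) of block_middle above 0.074 m or angle between block_middle's own z axis and vertical above 0.2 rad).
It fails at once if a bystander is disturbed (moved more than 25 mm) (distance of any of cut_bar, duck_soap, lilac_bar, tape_roll, lemon_soap, mint_bar, scraper from where it was at the start of the episode above 0.025 m).
It also fails if it takes over 58 s, if anything falls off the work surface, if the arm or the gripper's body presses on something with over 40 N, if the wrist force passes 120 N, or if a joint passes its speed limit or range.

### The arm

A 7-joint arm with a two-finger parallel gripper is mounted at the origin on the work surface. World frame = base frame: x ahead of the robot, y to its left, z up, the work surface at z = 0. Lengths are in mm, angles in rad, forces in N, time in s.
With the tool pointing down it reaches from about 400 to 875 mm from the base axis. Payload 4.4 kg.
Tool frame: the origin (TCP) lies midway between the tips of the shut fingers; the grasp point (between the pads) lies 19 mm behind it (ctrl.pinch_z is the distance from the TCP to the grasp point, in mm); z points along the fingers, y is the line along which they close (so a half turn about z gives the same grasp; the last joint's range is limited). The gripper opens to 85 mm and grips with 20 to 120 N. Pads are 22 mm wide; open, the fingers measure 114 mm over their backs; the gripper's body (76 mm by 85 mm) begins 54 mm behind the grasp point. The pads swing forward as they close: fully open they stand 13 mm farther back than shut.
Start: joints at [1.247, 0.628, 0.038, 1.517, -0.027, 0.996, -0.02], TCP at [165.747, -628.527, 231.313] pointing down, gripper open.
Joint ranges: [-3.06, 3.06], [-0.37, 2.12], [-1.25, 1.32], [0.18, 2.47], [-1.1, 4.24], [0.23, 1.98], [-2.94, 2.94]. Speed limits (rad/s): [2.57, 2.57, 3.14, 3.14, 3.14, 3.14, 3.14].

### API

Orientations are given as [roll, pitch, yaw] about the fixed x, y, z axes, in that order (R = Rz(yaw) Ry(pitch) Rx(roll)).
In Python, from cell import read_state, cams, order, ctrl gives the robot as it stands.
- The arm moves only by the tool move_arm, never from a script. Its argument "targets" is text: rows parted by semicolons, each of 7 numbers parted by spaces: the gripper's target within -1 to 1 (fully open at 1, half-way at 0, shut at -1), then the shift along the tool's x, y, z in cm, then the turn, a rotation vector about the tool's x, y, z in degrees. A call has 1 to 5 rows; each row shifts and turns the commanded pose from where the row before left it, along the tool's axes as they then stand; what a row does not reach is not made up. A row lasts 1/12 s, in which the tool goes at most 41.7 mm and 7.16 degrees, less where a joint would pass 70% of its speed; a pose out of reach is approached as far as the arm can. A call with a gripper value outside its range is refused whole. The fingers move at their own pace and stop on an object; the grip force is fixed at half the most. Time passes only in rows, so rows that do not move let the fingers close. It gives the time, the measured TCP pose, the force, the opening and the grip force at its end, in the units of the state.
- read_state(): the state, without advancing time (a new reading comes with each control period).
- cams.get_image(name): name is "side" or "top"; returns a dict with "color" (400x640x3 uint8, red, green, blue), "fovy" (degrees; the focal length in pixels is half the picture's height over the tangent of half this angle, whatever the lens; pixels are square), "cx", "cy" (the principal point, pixels), "rvec" (rotation vector, rad) and "tvec" (3), from world to camera coordinates, as OpenCV has them. Camera axes: x right, y down, z forward; pixel columns grow to the right and rows downward; lengths in mm; the calibration is good to about 2 mm. A picture is of the moment at which its call begins. There is no depth.
- order.finish_job(): hands the job in; it is judged then, once.
The state is a dict: "clock": time; "qpos": joint angles; "qd": joint speeds; "tau": joint torques, N m; "eef_pos": TCP position; "tool_rot": TCP orientation; "force": force on the tool from outside, world axes, zero at the start; "torque": the same for the moment, N m; "width": finger opening in mm; "gripper_force": force on a finger pad.
Only numpy, scipy, OpenCV 4.12 (cv2) and the standard library are available. Lean on these libraries where they do the work, as an engineer would, in place of code of your own. Each camera call takes 0.05 s, during which the arm holds its last target. There are 200 camera calls.

## Working session

There is one attempt and no reset: what is moved stays moved. The work goes in short steps, Python scripts to look and compute and a tool call to move; the robot and the scene stay as the last step left them, time stands still between calls to the robot, and variables do not carry over. Pictures are saved under pics/ and viewed, at most 10 in all, crops included, and the job is handed in when it is done.

Besides the shell and the picture viewer there is one more tool, called after "Call:" in YAML: its name, and indented under it one key for each argument. move_arm: Moves the arm, as the interface text tells. Its arguments: {"type":"object","properties":{"targets":{"type":"string"}},"required":["targets"]}

```bash
ls; mkdir -p pics; cat > h.py <<'E'
import numpy as np, cv2
from cell import read_state, cams, order, ctrl
def get(n):
    d=cams.get_image(n); im=d["color"]; f=im.shape[0]/2/np.tan(np.radians(d["fovy"])/2)
    K=np.array([[f,0,d["cx"]],[0,f,d["cy"]],[0,0,1]]); R=cv2.Rodrigues(np.array(d["rvec"],float))[0]; t=np.array(d["tvec"],float).ravel()
    return im,K,R,t
def ray(c,uv):
    im,K,R,t=c; d=R.T@np.linalg.inv(K)@np.array([uv[0],uv[1],1.]); return -R.T@t,d
def plane(c,uv,z):
    o,d=ray(c,uv); return o+d*(z-o[2])/d[2]
def tri(c1,u1,c2,u2):
    o1,d1=ray(c1,u1);o2,d2=ray(c2,u2)
    s=np.linalg.lstsq(np.c_[d1,-d2],o2-o1,rcond=None)[0]
    a,b=o1+s[0]*d1,o2+s[1]*d2; return (a+b)/2,np.linalg.norm(a-b)
def proj(c,p):
    im,K,R,t=c; q=K@(R@np.array(p,float)+t); return q[:2]/q[2]
E
python3 - <<'E'
from h import *
for n in("side","top"):
    c=get(n); cv2.imwrite(f"pics/{n}0.png",c[0][...,::-1]); print(n,c[1][0,0],ray(c,(320,200)))
s=read_state();print(s)
E
```

```text
pics
side 436.73182131428246 (array([202.14632505, 843.60240795, 866.81889885]), array([ 0.26765627, -0.73185222, -0.62672733]))
top 375.4402154755481 (array([ 276.01167277,  -86.31149041, 1170.074121  ]), array([ 0.2260216 , -0.01947932, -0.97392826]))
{'clock': 0.1, 'qpos': array([ 1.24720232,  0.6292317 ,  0.03842064,  1.518274  , -0.02701305,
        0.99633438, -0.01999026]), 'qd': array([ 0.00092233, -0.00193034, -0.00033014, -0.00222531,  0.00099763,
       -0.00056228, -0.00192487]), 'tau': array([ 3.65626845e-03, -5.64526320e+01,  1.23042572e+00, -1.93969041e+01,
        1.11508474e-02,  5.52975500e-03, -6.55735178e-06]), 'eef_pos': array([ 165.6166424 , -627.95336247,  230.49291802]), 'tool_rot': array([-3.13986203e+00, -8.38583066e-06,  2.57816024e-01]), 'force': array([ 0.04443146, -1.11001054, -0.55729635]), 'torque': array([-0.02380737, -0.00530489,  0.0265676 ]), 'gripper_force': 0.0, 'width': 85.29128056944131}
```

View pics/side0.png

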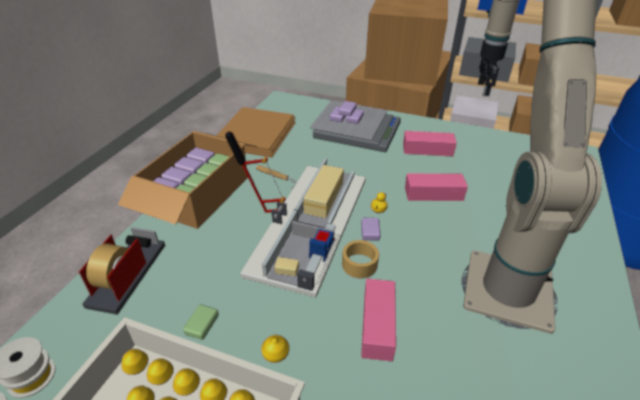

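View pics/top0.png

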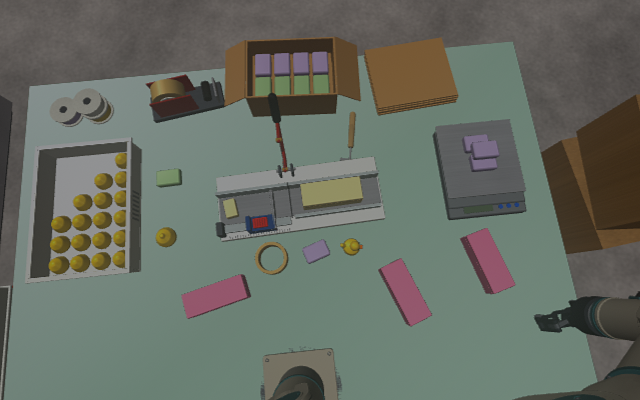

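The side view shows the cream block at (322,190), the blue stop with its red button at (322,238), and the dark end stop at (306,278). In the top view they are at (331,192), (260,223) and (221,230). 

Things that could be mistaken for the block are the pink blocks at top (215,296), (405,291) and (488,260), the cut bar at (231,208), and the lilac and green bars. The block I want is the cream one in the channel. For the red button, the red bow at (280,140) and the dark-red tape dispenser could be confused with it.

```bash
cat > m.py <<'E'
from h import *
def blob(im,lo,hi,box,k=None):
    x0,y0,x1,y1=box
    m=cv2.inRange(cv2.cvtColor(im[y0:y1,x0:x1],cv2.COLOR_RGB2HSV),lo,hi)
    n,l,st,ce=cv2.connectedComponentsWithStats(m)
    i=1+np.argmax(st[1:,4]); ys,xs=np.where(l==i)
    pts=np.c_[xs+x0,ys+y0].astype(np.float32)
    return ce[i]+[x0,y0],st[i,4],cv2.boxPoints(cv2.minAreaRect(pts))
def red(im,box): 
    return blob(im,(172,150,90),(180,255,255),box) if 0 else blob(im,(0,170,120),(6,255,255),box)
E
python3 - <<'E'
from m import *
T=get("top");S=get("side")
np.set_printoptions(precision=1,suppress=True)
for nm,c,b in(("T",T,(235,205,290,240)),("S",S,(300,222,345,262))):
    im=c[0]; r=im[b[1]:b[3],b[0]:b[2]].astype(int)
    m=(r[...,0]>150)&(r[...,1]<80)&(r[...,2]<90); ys,xs=np.where(m); uv=(xs.mean()+b[0],ys.mean()+b[1]); print(nm,"red",uv,m.sum())
    if nm=="T":ut=uv
    else: us=uv
print("button",tri(T,ut,S,us),plane(T,ut,88))
ce,a,bx=blob(T[0],(20,60,120),(35,255,255),(290,170,385,215)); print("soapT",ce,a,bx)
for p in bx: print(plane(T,p,92))
cv2.imwrite("pics/crop.png",np.vstack([cv2.resize(T[0][150:250,205:395],None,fx=4,fy=4,interpolation=2)[:,:,::-1][:300],]) if 0 else cv2.resize(T[0][155:245,205:395],None,fx=4,fy=4,interpolation=2)[:,:,::-1])
cv2.imwrite("pics/crops.png",cv2.resize(S[0][155:300,235:375],None,fx=4,fy=4,interpolation=2)[:,:,::-1])
E
```

```text
T red (np.float64(nan), np.float64(nan)) 0
S red (np.float64(322.1111111111111), np.float64(235.8148148148148)) 27
 ** On entry to DLASCL parameter number  4 had an illegal value
 ** On entry to DLASCL parameter number  4 had an illegal value
 ** On entry to DLASCL parameter number  4 had an illegal value
 ** On entry to DLASCL parameter number  4 had an illegal value
 ** On entry to DLASCL parameter number  5 had an illegal value
 ** On entry to DLASCL parameter number  4 had an illegal value<stdin>:6: RuntimeWarning: Mean of empty slice.
  ret = ret.dtype.type(ret / rcount)
Traceback (most recent call last):
  File "h.py", line 13, in tri
    s=np.linalg.lstsq(np.c_[d1,-d2],o2-o1,rcond=None)[0]
      ~~~~~~~~~~~~~~~^^^^^^^^^^^^^^^^^^^^^^^^^^^^^^^^
numpy.linalg.LinAlgError: SVD did not converge in Linear Least Squares
```

```bash
cat > m.py <<'E'
from h import *
np.set_printoptions(precision=1,suppress=True)
def red(c,b):
    r=c[0][b[1]:b[3],b[0]:b[2]].astype(int)
    m=(r[...,0]>90)&(r[...,0]>1.9*np.maximum(r[...,1],r[...,2])); ys,xs=np.where(m); return (xs.mean()+b[0],ys.mean()+b[1]),m.sum()
def cream(c,b):
    h=cv2.cvtColor(c[0][b[1]:b[3],b[0]:b[2]],cv2.COLOR_RGB2HSV)
    m=cv2.inRange(h,(18,50,110),(35,255,255)); n,l,st,ce=cv2.connectedComponentsWithStats(m)
    i=1+np.argmax(st[1:,4]); ys,xs=np.where(l==i)
    return ce[i]+b[:2],st[i,4],cv2.boxPoints(cv2.minAreaRect(np.c_[xs+b[0],ys+b[1]].astype(np.float32)))
E
python3 - <<'E'
from m import *
T=get("top");S=get("side")
cv2.imwrite("pics/crop.png",cv2.resize(T[0][155:245,205:395],None,fx=4,fy=4,interpolation=2)[:,:,::-1])
cv2.imwrite("pics/crops.png",cv2.resize(S[0][155:300,235:375],None,fx=4,fy=4,interpolation=2)[:,:,::-1])
ut,n=red(T,(235,205,290,240));us,n2=red(S,(300,222,345,262));print(ut,n,us,n2)
print("button",tri(T,ut,S,us),plane(T,ut,88))
ce,a,bx=cream(T,(290,170,385,215)); print("soapT",ce,a)
for p in bx: print(p,plane(T,p,92))
E
```

```text
(np.float64(259.6934306569343), np.float64(222.1094890510949)) 137 (np.float64(322.19565217391306), np.float64(235.59782608695653)) 92
button (array([477.7,  73.3,  91.7]), np.float64(1.4040619986511984)) [479.1  74.   88. ]
soapT [330.8 190.8] 1335
[299.5 183.8] [581.8 -52.3  92. ]
[359.4 175.7] [ 588.5 -232.7   92. ]
[362.4 197.7] [ 520.5 -233.    92. ]
[302.5 205.7] [514.2 -55.   92. ]
```

View pics/crop.png

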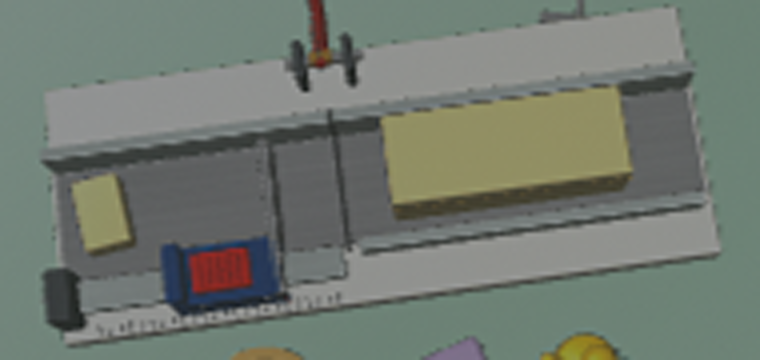

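View pics/crops.png

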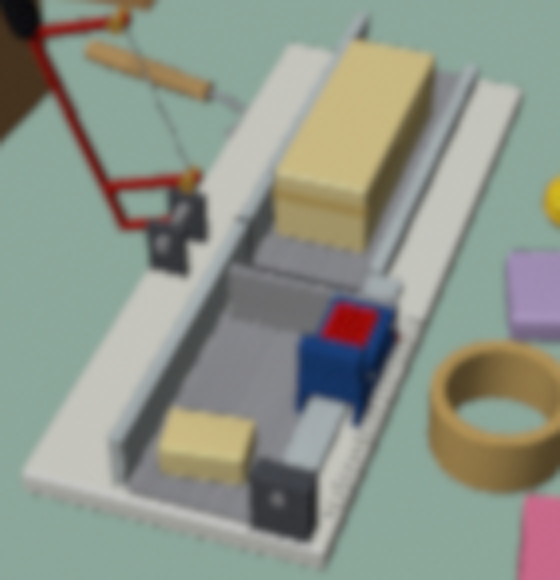

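The crops confirm the choice. The cream block lies in the channel, with its top face about (383–630, 85–205) in the top crop. The red ribbed button is at (220,270) on the blue saddle with the ledge on its left, and the end stop is at (62,297). I'll compute the slicer axis and the distances next.

```bash
python3 - <<'E'
from m import *
T=get("top");S=get("side")
f=lambda x,y:(205+x/4,155+y/4)
g=lambda x,y:(235+x/4,155+y/4)
A=plane(T,f(65,345),28);B=plane(T,f(720,255),28);C=plane(T,f(676,8),28);D=plane(T,f(45,92),28);print("base",A,B,C,D)
for P,Q in((B,A),(C,D)): print("len",np.linalg.norm(Q-P),"yaw",np.arctan2(-(Q-P)[0],(Q-P)[1]))
yaw=np.mean([np.arctan2(-(Q-P)[0],(Q-P)[1]) for P,Q in((B,A),(C,D))])
ex=np.array([np.cos(yaw),np.sin(yaw),0]);ey=np.array([-np.sin(yaw),np.cos(yaw),0])
M=(A+B+C+D)/4; O=M-ex*12.5+ey*30; O[2]=0; print("yaw",yaw,"origin",O)
loc=lambda p:np.array([(p-O)@ex,(p-O)@ey,p[2]])
pt={"endblock top R":(f(75,270),78),"endblock topR low":(f(82,322),78),"plate top":(f(268,145),78),"soap FL":(f(383,118),92),"soap FL low":(f(393,206),92),"soap RT":(f(618,86),92),"soap RB":(f(630,174),92),"ledge":(f(163,245),102)}
for k,(uv,z) in pt.items(): p=plane(T,uv,z);print(k,p,loc(p))
b=tri(T,red(T,(235,205,290,240))[0],S,red(S,(300,222,345,262))[0])[0]; print("button",loc(b))
print("soap front top corners tri", *[ (p,loc(p)) for p in [tri(T,f(383,118),S,g(275,180))[0],tri(T,f(393,206),S,g(365,195))[0],tri(T,f(618,86),S,g(352,42))[0],tri(T,f(630,174),S,g(435,55))[0]]])
print("endblock tri",loc(tri(T,f(75,270),S,g(255,465))[0]))
E
```

```text
base [443.3 203.4  28. ] [ 461.5 -302.6   28. ] [ 664.3 -295.8   28. ] [645.9 210.8  28. ]
len 506.33531800328524 yaw 0.03589613852230102
len 506.9485139678528 yaw 0.036250951175373226
yaw 0.036073544848837125 origin [540.2 -16.5   0. ]
endblock top R [490.6 181.1  78. ] [-42.4 199.2  78. ]
endblock topR low [451.6 177.6  78. ] [-81.5 197.2  78. ]
plate top [571.   32.6  78. ] [32.6 48.  78. ]
soap FL [579.2 -55.6  92. ] [ 37.6 -40.5  92. ]
soap FL low [511.7 -57.   92. ] [-29.9 -39.4  92. ]
soap RT [ 585.9 -232.7   92. ] [  37.9 -217.7   92. ]
soap RB [ 517.9 -233.    92. ] [ -30.  -215.6   92. ]
ledge [497.8 111.  102. ] [-37.8 128.9 102. ]
button [-59.1  92.   91.7]
soap front top corners tri (array([581.1, -55.5,  82.8]), array([ 39.5, -40.4,  82.8])) (array([512.7, -56.8,  87.6]), array([-29. , -39.3,  87.6])) (array([ 587.1, -233.4,   87. ]), array([  39.1, -218.4,   87. ])) (array([ 518. , -233.1,   91.8]), array([ -29.9, -215.6,   91.8]))
endblock tri [-37.9 202.7  64.5]
```

Call:
move_arm:
  targets: "-1 2.6 -3.1 0 0 0 2.55; -1 2.6 -3.1 0 0 0 2.55; -1 2.6 -3.1 0 0 0 2.55; -1 2.6 -3.1 0 0 0 2.55; -1 2.6 -3.1 0 0 0 2.55"

```text
clock: 0.82
eef_pos: [267.9, -452.5, 231.5]
tool_rot: [3.142, -0.0, 0.032]
force: [0.7, -1.8, 0.4]
width: 25.5
gripper_force: 0.0
```

Call:
move_arm:
  targets: "-1 2.4 -3.2 0 0 0 0; -1 2.4 -3.2 0 0 0 0; -1 2.4 -3.2 0 0 0 0; -1 2.4 -3.2 0 0 0 0; -1 2.4 -3.2 0 0 0 0"

```text
clock: 1.23
eef_pos: [382.8, -288.5, 231.7]
tool_rot: [3.141, -0.001, 0.035]
force: [0.9, -0.6, 0.3]
width: 0.1
gripper_force: 0.0
```

Call:
move_arm:
  targets: "-1 1.0 -3.8 0 0 0 0; -1 1.0 -3.8 0 0 0 0; -1 1.0 -3.8 0 0 0 0; -1 1.0 -3.8 0 0 0 0; -1 1.0 -3.8 0 0 0 0"

```text
clock: 1.65
eef_pos: [425.5, -96.7, 231.6]
tool_rot: [3.141, -0.001, 0.035]
force: [0.8, -0.0, 0.4]
width: -0.1
gripper_force: 0.0
```

Call:
move_arm:
  targets: "-1 1.2 -3.4 1.4 0 0 0; -1 1.2 -3.4 1.4 0 0 0; -1 1.2 -3.4 1.4 0 0 0; -1 1.2 -3.4 1.4 0 0 0; -1 0 0 1.4 0 0 0"

```text
clock: 2.07
eef_pos: [471.3, 47.8, 161.1]
tool_rot: [-3.137, -0.005, 0.046]
force: [0.4, 0.9, -0.3]
width: 0.0
gripper_force: 0.0
```

Call:
move_arm:
  targets: "-1 0 0 1 0 0 0; -1 0 0 0 0 0 0; -1 0 0 0 0 0 0"

```text
clock: 2.32
eef_pos: [468.1, 39.0, 151.2]
tool_rot: [3.141, 0.001, 0.035]
force: [-0.6, -0.3, -0.3]
width: -0.2
gripper_force: 0.0
```

Call:
move_arm:
  targets: "-1 0.6 -2 1.4 0 0 0; -1 0.6 -2 1.4 0 0 0; -1 0 0 1.2 0 0 0; -1 0 0 0 0 0 0; -1 0 0 0 0 0 0"

```text
clock: 2.73
eef_pos: [479.0, 78.7, 111.8]
tool_rot: [3.141, 0.0, 0.034]
force: [0.2, 0.3, 0.3]
width: -0.0
gripper_force: 0.0
```

```bash
python3 - <<'E'
from m import *
T=get("top");S=get("side");s=read_state();print(s["eef_pos"],s["force"])
print(proj(S,s["eef_pos"]),proj(T,s["eef_pos"]))
a=cv2.resize(S[0][170:290,270:370],(500,600),interpolation=2);cv2.imwrite("pics/c2.png",a[:,:,::-1])
E
```

```text
[479.6  78.4 112.4] [-0.8 -0.9  0.7]
[320.6 230.7] [256.8 220.7]
```

View pics/c2.png

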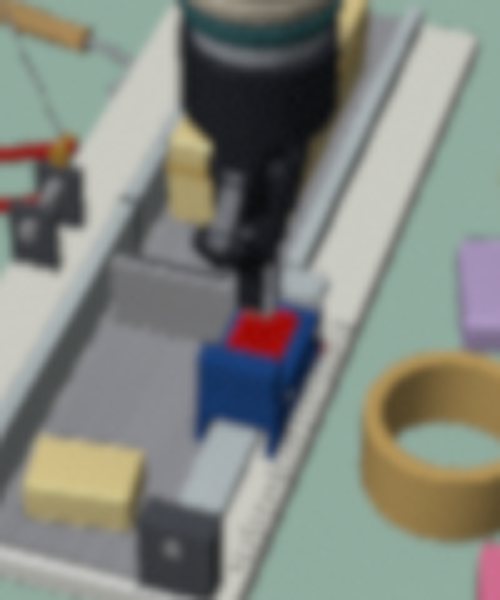

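The fingertip hangs at crop (250,305), just above the red button (265,335) and short of the ledge, as projected. Pressing down now.

Call:
move_arm:
  targets: "-1 0 0 0.9 0 0 0; -1 0 0 0.9 0 0 0; -1 0 0 0.3 0 0 0; -1 0 0 0 0 0 0; -1 0 0 0 0 0 0"

```text
clock: 3.25
eef_pos: [478.7, 79.3, 89.9]
tool_rot: [3.141, 0.001, 0.035]
force: [-0.5, -0.2, 0.5]
width: -0.0
gripper_force: 0.0
```

Call:
move_arm:
  targets: "-1 0 0 0.3 0 0 0; -1 0 0 0.2 0 0 0; -1 0 0 0.2 0 0 0; -1 0 0 0 0 0 0; -1 0 0 0 0 0 0"

```text
clock: 3.67
eef_pos: [479.3, 79.5, 83.5]
tool_rot: [-3.142, -0.001, 0.035]
force: [-0.3, 0.2, 3.7]
width: 0.4
gripper_force: 1.9
```

Call:
move_arm:
  targets: "-1 0 0 0.2 0 0 0; -1 0 0 0.1 0 0 0; -1 0 0 0 0 0 0; -1 0 0 0 0 0 0"

```text
clock: 4.0
eef_pos: [479.4, 79.5, 81.0]
tool_rot: [-3.141, -0.001, 0.035]
force: [-1.5, -1.5, 10.8]
width: 0.3
gripper_force: 5.2
```

Call:
move_arm:
  targets: "-1 0 -0.6 0 0 0 0; -1 0 -0.8 0 0 0 0; -1 0 -0.8 0 0 0 0; -1 0 -0.8 0 0 0 0; -1 0 -0.8 0 0 0 0"

```text
clock: 4.42
eef_pos: [477.9, 117.5, 81.0]
tool_rot: [3.141, -0.001, 0.035]
force: [-0.9, -2.3, 11.5]
width: 0.2
gripper_force: 5.3
```

Call:
move_arm:
  targets: "-1 0 -0.6 0 0 0 0; -1 0 -0.6 0 0 0 0; -1 0 -0.4 0 0 0 0; -1 0 0 0 0 0 0; -1 0 0 0 0 0 0"

```text
clock: 4.83
eef_pos: [477.3, 134.4, 81.0]
tool_rot: [-3.141, -0.001, 0.036]
force: [-1.8, 1.1, 10.4]
width: -0.0
gripper_force: 5.1
```

```bash
python3 - <<'E'
from m import *
T=get("top");S=get("side");s=read_state();print(s["eef_pos"],s["force"])
print(proj(S,s["eef_pos"]),proj(T,s["eef_pos"]))
a=cv2.resize(S[0][180:300,270:370],(500,600),interpolation=2);cv2.imwrite("pics/c3.png",a[:,:,::-1])
E
```

```text
[477.3 134.3  81. ] [-0.9  0.4 10.2]
[313.6 254.5] [239.6 225.2]
```

View pics/c3.png

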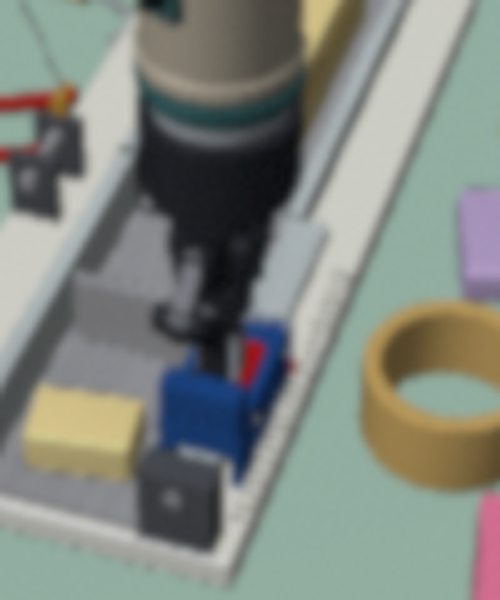

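The finger holds the button down and the stop has followed it, with a small gap left to the end stop at crop (180,470). I'll close that gap gently.

Call:
move_arm:
  targets: "-1 0 -0.4 0 0 0 0; -1 0 -0.4 0 0 0 0; -1 0 -0.3 0 0 0 0; -1 0 0 0 0 0 0"

```text
clock: 5.27
eef_pos: [476.8, 145.4, 81.0]
tool_rot: [-3.141, -0.001, 0.036]
force: [-1.4, 0.6, 10.7]
width: 0.3
gripper_force: 5.2
```

Call:
move_arm:
  targets: "-1 0 -0.3 0 0 0 0; -1 0 -0.3 0 0 0 0; -1 0 0 0 0 0 0; -1 0 0 0 0 0 0"

```text
clock: 5.6
eef_pos: [476.6, 151.0, 81.0]
tool_rot: [-3.141, -0.001, 0.036]
force: [-1.9, 0.7, 10.0]
width: 0.3
gripper_force: 5.2
```

Call:
move_arm:
  targets: "-1 0 -0.2 0 0 0 0; -1 0 -0.2 0 0 0 0; -1 0 0 0 0 0 0"

```text
clock: 5.85
eef_pos: [476.6, 151.6, 80.9]
tool_rot: [3.138, -0.0, 0.033]
force: [-0.8, -5.9, 12.3]
width: -0.1
gripper_force: 5.9
```

Call:
move_arm:
  targets: "-1 0 -0.2 0 0 0 0; -1 0 -0.2 0 0 0 0; -1 0 0 0 0 0 0"

```text
clock: 6.1
eef_pos: [476.6, 155.1, 80.9]
tool_rot: [3.138, -0.0, 0.033]
force: [0.5, -7.1, 11.9]
width: 0.2
gripper_force: 5.9
```

Call:
move_arm:
  targets: "-1 0 -0.3 0 0 0 0; -1 0 -0.2 0 0 0 0; -1 0 0 0 0 0 0"

```text
clock: 6.35
eef_pos: [476.5, 156.9, 80.9]
tool_rot: [3.134, 0.001, 0.03]
force: [0.1, -15.0, 13.0]
width: 0.3
gripper_force: 10.8
```

Call:
move_arm:
  targets: "-1 0 -0.2 0 0 0 0; -1 0 -0.2 0 0 0 0; -1 0 0 0 0 0 0"

```text
clock: 6.6
eef_pos: [476.4, 157.1, 80.9]
tool_rot: [3.13, 0.002, 0.027]
force: [1.0, -22.1, 15.0]
width: 0.5
gripper_force: 15.1
```

The stop is hard against the end stop: 22 N on the ledge with no motion. I'll ease the push slightly and lift straight up.

Call:
move_arm:
  targets: "-1 0 0.3 0 0 0 0; -1 0 0 -0.4 0 0 0; -1 0 0 -0.4 0 0 0; -1 0 0 -0.4 0 0 0; -1 0 0 -0.4 0 0 0"

```text
clock: 7.02
eef_pos: [474.5, 159.1, 95.1]
tool_rot: [3.135, 0.005, 0.031]
force: [0.2, -7.9, -2.0]
width: -0.3
gripper_force: 2.9
```

Call:
move_arm:
  targets: "-1 0 0 -1 0 0 0; -1 0 0.3 -2 0 0 0; -1 0 0 -3 0 0 0; -1 0 0 -3 0 0 0; -1 0 0 0 0 0 0"

```text
clock: 7.43
eef_pos: [479.2, 163.2, 191.3]
tool_rot: [-3.138, -0.009, 0.036]
force: [-0.3, 0.2, -0.4]
width: 0.1
gripper_force: 0.0
```

Call:
move_arm:
  targets: "-1 0.5 3.6 0 0 0 0; -1 0.5 3.6 0 0 0 0; -1 0.5 3.6 0 0 0 0; -1 0.5 3.6 0 0 0 0; -1 0.5 3.6 0 0 0 0"

```text
clock: 7.85
eef_pos: [507.5, -18.4, 186.4]
tool_rot: [-3.141, -0.0, 0.037]
force: [0.7, 0.7, -0.9]
width: 0.2
gripper_force: 0.0
```

Call:
move_arm:
  targets: "-1 0.5 3.6 0 0 0 0; -1 0.5 3.6 0 0 0 0; -1 0.5 3.6 0 0 0 0; -1 0.5 3.6 0 0 0 0; -1 0.5 3.6 0 0 0 0"

```text
clock: 8.27
eef_pos: [538.9, -197.6, 186.2]
tool_rot: [-3.141, -0.0, 0.036]
force: [0.9, 0.6, -0.8]
width: 0.3
gripper_force: 0.0
```

Call:
move_arm:
  targets: "-1 0.5 3.6 0 0 0 0; -1 0.5 3.6 0 0 0 0; -1 0 0 0 0 0 0; -1 0 0 0 0 0 0"

```text
clock: 8.6
eef_pos: [550.8, -270.5, 185.8]
tool_rot: [3.141, 0.0, 0.031]
force: [-0.3, 0.7, -0.4]
width: -0.3
gripper_force: 0.0
```

```bash
python3 - <<'E'
from m import *
T=get("top");S=get("side");s=read_state();print(s["eef_pos"],s["force"])
b=tri(T,red(T,(215,205,275,245))[0],S,red(S,(290,232,345,275))[0]);print("button",b, "was 477.7 73.3")
a=cv2.resize(T[0][155:245,205:395],None,fx=4,fy=4,interpolation=2);cv2.imwrite("pics/c4.png",a[:,:,::-1])
E
```

```text
[ 551.3 -266.5  185.9] [-0.   0.3  0.7]
button (array([475.5, 144.8,  91.1]), np.float64(1.2621935405671425)) was 477.7 73.3
```

View pics/c4.png

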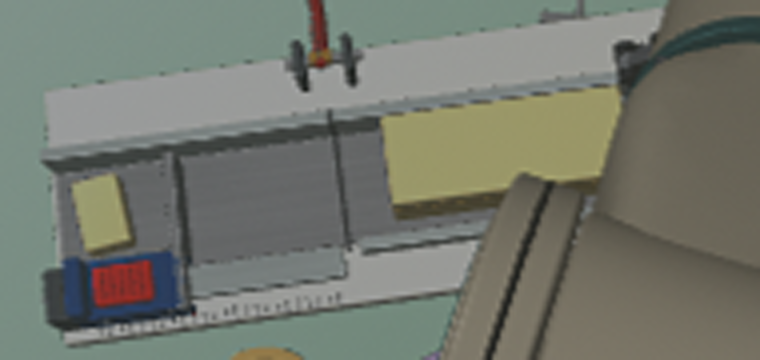

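The stop is against the end block: the button moved 71 mm and is back at its raised height. The block is untouched. I'll lower the finger behind it.

Call:
move_arm:
  targets: "-1 0.2 0.8 2.6 0 0 0; -1 0 0 3 0 0 0; -1 0 0 3 0 0 0; -1 0 0 3 0 0 0; -1 0 0 0 0 0 0"

```text
clock: 9.12
eef_pos: [550.1, -271.4, 65.0]
tool_rot: [-3.135, 0.009, 0.039]
force: [-0.6, 1.1, -0.6]
width: -0.0
gripper_force: 0.0
```

Call:
move_arm:
  targets: "-1 0 0 1 0 0 0; -1 0 0 1 0 0 0; -1 0 0 0 0 0 0"

```text
clock: 9.37
eef_pos: [553.7, -275.2, 50.1]
tool_rot: [-3.141, 0.0, 0.036]
force: [-0.6, 0.5, 0.5]
width: 0.3
gripper_force: 0.0
```

Call:
move_arm:
  targets: "-1 0 -0.5 0 0 0 0; -1 0 -0.6 0 0 0 0; -1 0 -0.6 0 0 0 0; -1 0 -0.6 0 0 0 0; -1 0 -0.6 0 0 0 0"

```text
clock: 9.78
eef_pos: [553.6, -249.5, 51.8]
tool_rot: [3.137, -0.003, 0.034]
force: [-0.1, -7.9, 3.4]
width: -0.1
gripper_force: 3.0
```

Call:
move_arm:
  targets: "-1 0 -0.6 0 0 0 0; -1 0 -0.8 0 0 0 0; -1 0 -0.8 0 0 0 0; -1 0 -0.8 0 0 0 0; -1 0 -0.8 0 0 0 0"

```text
clock: 10.2
eef_pos: [552.4, -212.4, 51.9]
tool_rot: [3.136, -0.004, 0.033]
force: [0.3, -7.0, 2.6]
width: -0.1
gripper_force: 3.2
```

Call:
move_arm:
  targets: "-1 0 -0.8 0 0 0 0; -1 0 -0.8 0 0 0 0; -1 0 -0.8 0 0 0 0; -1 0 -0.8 0 0 0 0; -1 0 -0.8 0 0 0 0"

```text
clock: 10.62
eef_pos: [551.0, -172.4, 51.8]
tool_rot: [3.136, -0.004, 0.033]
force: [0.1, -7.6, 3.5]
width: -0.2
gripper_force: 3.4
```

Call:
move_arm:
  targets: "-1 0 -0.8 0 0 0 0; -1 0 -0.8 0 0 0 0; -1 0 -0.8 0 0 0 0; -1 0 -0.6 0 0 0 0; -1 0 -0.5 0 0 0 0"

```text
clock: 11.03
eef_pos: [549.8, -137.0, 51.8]
tool_rot: [3.137, -0.004, 0.033]
force: [0.0, -8.3, 4.4]
width: -0.3
gripper_force: 3.7
```

```bash
python3 - <<'E'
from m import *
T=get("top");s=read_state();print(s["eef_pos"],s["force"])
a=cv2.resize(T[0][155:245,205:395],None,fx=4,fy=4,interpolation=2);cv2.imwrite("pics/c5.png",a[:,:,::-1])
E
```

```text
[ 549.8 -135.6   51.8] [-0.2 -7.   5. ]
```

View pics/c5.png

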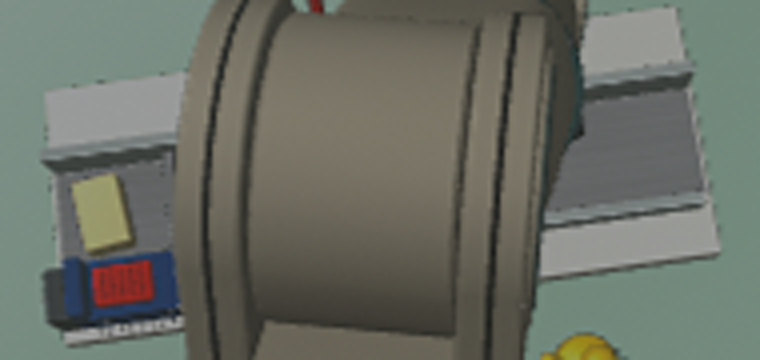

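The arm hides the block in this view, but the force is steady at about 7 N. The stop is still at its end, and roughly 43 mm of push remains.

Call:
move_arm:
  targets: "-1 0 -0.7 0 0 0 0; -1 0 -0.8 0 0 0 0; -1 0 -0.8 0 0 0 0; -1 0 -0.6 0 0 0 0; -1 0 -0.4 0 0 0 0"

```text
clock: 11.5
eef_pos: [548.7, -103.9, 51.8]
tool_rot: [3.137, -0.004, 0.033]
force: [0.3, -7.9, 5.3]
width: -0.1
gripper_force: 4.1
```

Call:
move_arm:
  targets: "-1 0 -0.3 0 0 0 0; -1 0 -0.3 0 0 0 0; -1 0 -0.2 0 0 0 0; -1 0 0 0 0 0 0"

```text
clock: 11.83
eef_pos: [548.4, -96.1, 51.8]
tool_rot: [3.137, -0.004, 0.033]
force: [-1.1, -6.2, 5.3]
width: 0.3
gripper_force: 3.7
```

Call:
move_arm:
  targets: "-1 0 -0.2 0 0 0 0; -1 0 -0.2 0 0 0 0; -1 0 0 0 0 0 0"

```text
clock: 12.08
eef_pos: [548.5, -95.4, 52.1]
tool_rot: [3.134, -0.005, 0.031]
force: [-1.0, -12.4, 5.6]
width: 0.2
gripper_force: 5.7
```

Call:
move_arm:
  targets: "-1 0 -0.2 0 0 0 0; -1 0 -0.2 0 0 0 0; -1 0 0 0 0 0 0"

```text
clock: 12.33
eef_pos: [548.5, -94.4, 52.5]
tool_rot: [3.131, -0.006, 0.029]
force: [0.4, -18.9, 8.0]
width: 0.0
gripper_force: 7.9
```

Call:
move_arm:
  targets: "-1 0 -0.2 0 0 0 0; -1 0 -0.1 0 0 0 0; -1 0 0 0 0 0 0"

```text
clock: 12.58
eef_pos: [548.6, -93.5, 52.9]
tool_rot: [3.129, -0.006, 0.027]
force: [0.2, -22.4, 9.8]
width: -0.0
gripper_force: 9.8
```

The block is against the plate: the force has risen to 22 N and it has stopped moving. Backing off and lifting clear.

Call:
move_arm:
  targets: "-1 0 0.6 0 0 0 0; -1 0 1 0 0 0 0; -1 0 2 0 0 0 0; -1 0 2 -1 0 0 0; -1 0 1 -3 0 0 0"

```text
clock: 13.0
eef_pos: [546.1, -149.7, 87.9]
tool_rot: [-3.141, 0.007, 0.034]
force: [0.4, -0.6, -0.1]
width: -0.0
gripper_force: 0.0
```

Call:
move_arm:
  targets: "-1 0 2 -3 0 0 0; -1 0 3 -3 0 0 0; -1 0 3 -3 0 0 0; -1 0 3 -2 0 0 0; -1 0 3 0 0 0 0"

```text
clock: 13.42
eef_pos: [556.7, -288.9, 205.0]
tool_rot: [3.138, -0.009, 0.036]
force: [1.3, -1.2, 0.0]
width: -0.5
gripper_force: 0.0
```

Call:
move_arm:
  targets: "-1 0 3 0 0 0 0; -1 0 3 0 0 0 0; -1 0 3 0 0 0 0; -1 0 0 0 0 0 0; -1 0 0 0 0 0 0"

```text
clock: 13.83
eef_pos: [556.1, -378.6, 199.1]
tool_rot: [3.141, 0.0, 0.032]
force: [0.5, 1.6, -1.1]
width: -0.3
gripper_force: 0.0
```

```bash
python3 - <<'E'
from m import *
T=get("top");S=get("side");s=read_state();print(s["eef_pos"],s["force"])
b=tri(T,red(T,(215,205,275,245))[0],S,red(S,(290,232,345,275))[0]);print("button",b)
ce,a,bx=cream(T,(245,170,345,225));print(ce,a)
for p in bx: print(p,plane(T,p,92))
A=cv2.resize(T[0][155:245,205:330],(750,540),interpolation=2);cv2.imwrite("pics/c6.png",A[:,:,::-1])
E
```

```text
[ 557.4 -375.1  199.1] [ 0.7  0.6 -0.9]
button (array([475.5, 144.8,  91.1]), np.float64(1.2621935405671425))
[278.2 197.1] 1355
[246.6 189.5] [580.3 105.7  92. ]
[307.5 182.4] [583.5 -76.2  92. ]
[310.1 204.6] [515.4 -77.4  92. ]
[249.2 211.7] [512.4 102.   92. ]
```

View pics/c6.png

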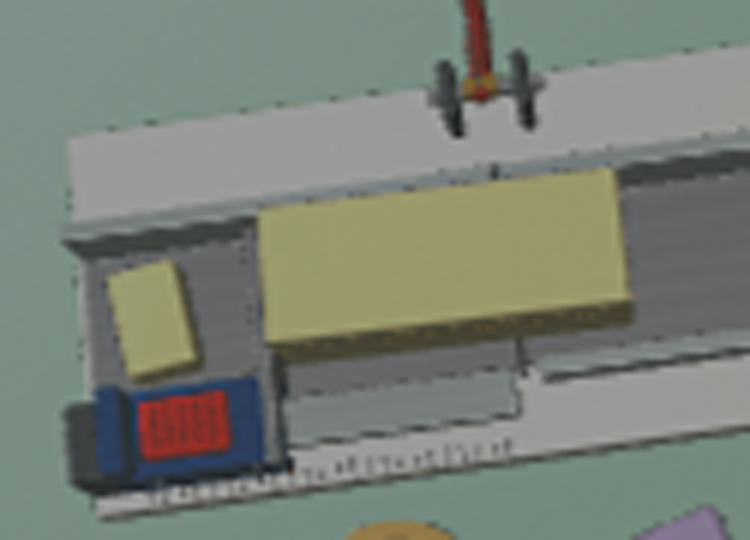

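The block's front (crop x ≈ 262) is at the stop plate. Measured, it is at slicer y 120 mm against the plate's expected 119.5 mm. The button is up, the stop is against its end, and the hand is clear, so I'm handing in.

```bash
python3 -c "
from cell import order; print(order.finish_job())"
```

```text
the job is handed in; nothing more can be done
None
```

The job is handed in: by my measurements the length stop is locked hard against its end stop with the button up, the soap's front rests on the stop plate, and the hand is clear; the hand-in returned no verdict.

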